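Tip the cassette trough

ROBOT

A 6-joint arm with a two-finger parallel gripper is mounted at the origin on the work surface. World frame = base frame: x ahead of the robot, y to its left, z up, the work surface at z = 0. Lengths are in m, angles in rad, forces in N, time in s.
With the tool pointing down it reaches from about 0.275 to 0.725 m from the base axis. Payload 5.6 kg.
Tool frame: the origin (TCP) lies at the very end of the fingers, on their centre line; the grasp point (between the pads) lies 19 mm behind it; z points along the fingers, y is the line along which they close (so a half turn about z gives the same grasp; the last joint's range is limited). The gripper opens to 85 mm and grips with 20 to 120 N. Pads are 22 mm wide; open, the fingers measure 114 mm over their backs; the gripper's body (76 mm by 85 mm) begins 54 mm behind the grasp point. The pads swing forward as they close: fully open they stand 13 mm farther back than shut.
Start: joints at [-0.834, 0.255, 0.108, 0, -1.424, -0.285], TCP at [0.24, -0.495, 0.231] pointing down, gripper open.
Joint ranges: [-2.95, 2.95], [-1.21, 1.97], [-1.09, 1.5], [-2.87, 1.71], [-2.94, -0.07], [-3.05, 3.05]. Speed limits (rad/s): [2.57, 2.57, 3.14, 3.14, 3.14, 3.14].

INTERFACE

Orientations are given as a unit quaternion [x, y, z, w].
In Python, from plant import status, vision, env gives the robot as it stands. The module is installed in compiled form; this text tells all that it offers.
- The arm moves only by the tool carry_out, never from a script. Its argument "moves" is a list that holds one entry, the list of rows, each a list of 7 numbers: the closure in counts, from 0 (fully open) to 255 (shut), then the shift along the world's x, y, z in cm, then the turn, a rotation vector about the world's x, y, z in rad. In form: [[[claw, x, y, z, ax, ay, az], ...]]. A call has 1 to 12 rows; each row is the pose to reach, as a shift and turn from the pose commanded when the call began; what a row does not reach only later rows make up. A row lasts 1/12 s, in which the tool goes at most 41.7 mm and 7.16 degrees, less where a joint would pass 70% of its speed; a pose out of reach is approached as far as the arm can. A call with a gripper value outside its range is refused whole. The fingers move at their own pace and stop on an object; "squeeze" is the grip in N (left out, the last holds). Time passes only in rows, so rows that repeat a pose let the fingers close. It gives the time, the measured TCP pose, the force, the opening and the grip force at its end, in the units of the state.
- status.get_state(): the state, without advancing time (a new reading comes with each control period).
- vision.grab_frame(name): name is "scene" or "top"; returns (picture, depth): 400x640x3 uint8, red, green, blue; 400x640 float32, m along the optical axis (not along the pixel's ray), 0 where there is no reading.
- vision.calibration(name): a dict with "vertical_fov" (degrees; the focal length in pixels is half the picture's height over the tangent of half this angle, whatever the lens; pixels are square), "cx", "cy" (the principal point, pixels), "R" (3x3) and "t" (3): a world point X has camera coordinates R X + t. Camera axes: x right, y down, z forward; pixel columns grow to the right and rows downward; lengths in m; the calibration is good to about 2 mm. A picture is of the moment at which its call begins. calibration takes no time and is no camera call.
- env.finish_job(): hands the job in; it is judged then, once.
The state is a dict: "time_s": time; "joints": joint angles; "joint_vel": joint speeds; "joint_efforts": joint torques, N m; "tcp_pos": TCP position; "ee_rot": TCP orientation; "force": force on the tool from outside, world axes, zero at the start; "wrist_torque": the same for the moment, N m; "grip_width": finger opening in m; "gripper_force": force on a finger pad.
Only numpy, scipy, OpenCV 4.12 (cv2) and the standard library are available. Lean on these libraries where they do the work, as an engineer would, in place of code of your own. Each camera call takes 0.05 s, during which the arm holds its last target. There are 200 camera calls.

TASK

Open the red gate of the metal tipping tray fully, then press the tray's yellow tab down until the tray rests firmly on the rubber buffer beneath it and keep it there gently until all three specimen cassettes have slid down to the tab end, and a second longer. Then let the tray rise slowly under your finger, without letting it snap back, until it is level again with the cassettes still at the tab end and the gate open. Do not overload the buffer, do not touch the cassettes, and leave everything else on the bench alone.

Things in the scene. Friction and masses are not known exactly. Their poses are not given: they have to be found in the camera images.
- tray: Aluminium trough, inside 290 x 56 mm, walls 28 mm high, 4 mm thick, hinged across its middle on a grey stand. Origin: on the hinge line, mid inner floor, 110 mm above the bench. x: along the tray to the end with the yellow tab; y: across, to the side of the gate's knob; z: up out of the floor. Level at rest; pressing the tab turns it about +y, at most 0.56 rad. Cassettes begin to slide at 0.14 to 0.25 rad.
- press_tab (a point): The point to press: middle of the flat yellow tab's upper face, at 172, 0, 28 mm in the tray's frame, flush with the rim. The tab sticks out 42 mm, is 64 mm wide, 4 mm thick. On the way down it stays within 10 mm of a vertical line and sinks 45 to 85 mm before the tray meets the buffer. If let go the tray snaps up; keep its turning below 1.2 rad/s (0.2 m/s at the tab) both ways.
- hinge (a point): Middle of the tray's hinge (same point as the tray's origin). A spring lifts the tray back to level: 0.5 N m at level plus 1 N m per rad of tilt, so about 3 N at the tab to start and 5 N at 0.35 rad; hardly damped. A push of 10 to 11 N in all on the tab puts 6 to 8 N on the buffer's pad; each further 1 N at the tab adds about 1.3 N.
- stop: Buffer post under the tray's tab half, 115 mm from the hinge line: loose 0.8 kg steel foot 52 mm across on the stand, stem, and 24 mm rubber pad that stops the tray. Origin: centre of the foot's underside. The stem's height differs each time and is not given: the tray meets the pad at a tilt of 0.26 to 0.47 rad; feel for it. Pad: 10 N per mm; resting firmly is 4 N or more on it, 16 N the most it may bear.
- gate (a joint): Red gate, a 4 mm plate 27 mm high across the tray, 30 mm from the hinge line on the side away from the tab; it holds the cassettes back. Slides out through the tray's side wall towards the tray's +y. Value in m: 0 shut, 0.065 fully open at its stop (0.060 or more counts as open). Friction about 2.5 N; it stays where it is left.
- gate_knob (a point): Centre of the upper part of the gate's knob, an upright red post 14 x 14 mm (sides along the tray's x and y) outside the tray's side wall. Its top is 12 mm above this point (62 mm above the tray's floor); it is free down to the rim's level, 22 mm below this point. It moves with the gate towards the tray's +y.
- cassette0: White plastic specimen cassette, 26 x 40 x 9 mm, 18 to 35 g, lying flat on the tray's floor behind the gate, one of three in a row in any order. Origin: centre of its underside; z up.
- cassette1: Orange plastic specimen cassette, 26 x 40 x 9 mm, 18 to 35 g, lying flat on the tray's floor behind the gate, one of three in a row in any order. Origin: centre of its underside; z up.
- cassette2: Green plastic specimen cassette, 26 x 40 x 9 mm, 18 to 35 g, lying flat on the tray's floor behind the gate, one of three in a row in any order. Origin: centre of its underside; z up.
- dropper: Small amber dropper bottle, 34 mm across, 62 mm high, beside the stand. Bystander, to be left alone. Origin: centre of its underside.
- timer: Grey bench timer, 50 x 70 x 18 mm, lying beside the stand. Bystander, to be left alone. Origin: centre of its underside.
- dish: Clear closed dish, 60 mm across, 14 mm high, beside the stand. Bystander, to be left alone. Origin: centre of its underside.
- slidebox: Blue slide box, 85 x 100 x 34 mm. Bystander, to be left alone. Origin: centre of its underside.
- jar: White jar with red lid, 60 mm across, 85 mm high. Bystander, to be left alone. Origin: centre of its underside.
- reagent: Amber bottle with blue cap, 60 mm across, 150 mm high. Bystander, to be left alone. Origin: centre of its underside.
- pen: Black marker pen with red cap, 120 x 12 x 12 mm. Bystander, to be left alone. Origin: centre of its underside.
Things that resemble listed ones, but are neither listed nor needed, are in the scene too. What is meant by the cassette1 is not purple, and is the smaller of those in its own colour.

How it is judged:
On the way, in this order (a step that is already met when the one before it is completed fails the run):
1. the gate is fully open, with the tray still level (value of joint gate above 0.06 m and angle between tray's own z axis and vertical below 0.06 rad), for 0.2 s.
2. the tray rests on the buffer (4 N or more) with all three cassettes in the tab half, for 0.8 s (contact force between stop and tray above 4 N and value of joint gate above 0.06 m and x of each of cassette0, cassette1, cassette2 in the frame of tray above 0.03 m), for 0.8 s.
At the end, for the whole second after the job is handed in: The gate is open (60 mm or more), the tray is back level (within 0.03 rad) and still, and all three cassettes lie at rest flat on its floor in the tab half, more than 30 mm past the hinge line (value of joint gate above 0.06 m and angle between tray's own z axis and vertical below 0.03 rad and angular speed of tray below 0.05 rad/s and x of each of cassette0, cassette1, cassette2 in the frame of tray above 0.03 m and z of each of cassette0, cassette1, cassette2 in the frame of tray below 0.006 m and linear speed of each of cassette0, cassette1, cassette2 below 0.02 m/s); the robot touches nothing.
It fails at once if the buffer is overloaded (more than 16 N) (contact force between stop and tray above 16 N).
It fails at once if the tray swings fast or snaps back (over 1.2 rad/s) (angular speed of tray above 1.2 rad/s).
It fails at once if the robot touches a cassette (contact force between any of the fingers, the arm and cassette0 above 0.3 N or contact force between any of the fingers, the arm and cassette1 above 0.3 N or contact force between any of the fingers, the arm and cassette2 above 0.3 N).
It fails at once if a cassette leaves the tray (z of any of cassette0, cassette1, cassette2 in the frame of tray above 0.028 m or z of any of cassette0, cassette1, cassette2 in the frame of tray below -0.01 m).
It fails at once if a bystander or the buffer post is moved by over 20 mm (distance of any of dropper, timer, dish, slidebox, jar, reagent, pen, stop from where it was at the start of the episode above 0.02 m).
It also fails if it takes over 51 s, if anything falls off the work surface, if the arm or the gripper's body presses on something with over 40 N, if the wrist force passes 120 N, or if a joint passes its speed limit or range.

## Working session

There is one attempt and no reset: what is moved stays moved. The work goes in short steps, Python scripts to look and compute and a tool call to move; the robot and the scene stay as the last step left them, time stands still between calls to the robot, and variables do not carry over. Pictures are saved under pics/ and viewed, at most 10 in all, crops included, and the job is handed in when it is done.

Besides the shell and the picture viewer there is one more tool, called after "Request:" by a JSON object that holds its "api" and its "payload", one argument or row to a line. carry_out: Moves the arm, as the interface text tells. Its arguments: {"type":"object","properties":{"moves":{"type":"array","items":{"type":"array","items":{"type":"array","items":{"type":"number"}}}},"squeeze":{"type":"number"}},"required":["moves"]}

```bash
mkdir -p pics
cat > h.py <<'E'
import numpy as np, cv2
from plant import status, vision, env
def cal(n):
    c=vision.calibration(n); f=200/np.tan(np.radians(c["vertical_fov"]/2)); return f,c["cx"],c["cy"],np.array(c["R"]),np.array(c["t"])
def cloud(n,d):
    f,cx,cy,R,t=cal(n); v,u=np.mgrid[0:400,0:640]
    P=np.stack([(u-cx)/f*d,(v-cy)/f*d,d],-1); return (P-t)@R
def get(n,name):
    im,d=vision.grab_frame(n); cv2.imwrite(f"pics/{name}.png",im[...,::-1]); np.savez(f"{name}.npz",im=im,d=d); return im,d
E
python3 - <<'E'
from h import *
for n in("scene","top"):
    im,d=get(n,n+"0"); print(cal(n))
print(status.get_state())
E
```

```text
(np.float64(517.4705394239684), 322.9824152632302, 200.41966923631563, array([[-0.85572004,  0.51742712,  0.00352024],
       [ 0.35897825,  0.5985498 , -0.71615135],
       [-0.37266317, -0.61156137, -0.69793614]]), array([ 0.49969397, -0.10347699,  1.7175078 ]))
(np.float64(427.22845443761685), 321.0244409860298, 198.50711154107512, array([[ 0.01158732, -0.99991991, -0.0050908 ],
       [-0.99760744, -0.01121322, -0.06821775],
       [ 0.0681552 ,  0.00586908, -0.99765747]]), array([-0.05117557,  0.56049614,  1.27475755]))
{'time_s': 0.1, 'joints': array([-8.34412052e-01,  2.55708685e-01,  1.07124617e-01, -3.91697418e-04,
       -1.42386664e+00, -2.84592890e-01]), 'joint_vel': array([-2.63039971e-05, -5.17954435e-04,  4.36344771e-03,  9.72313036e-04,
        4.32989980e-04, -3.35904028e-04]), 'joint_efforts': array([-3.16358892e-03, -3.87602592e+01,  2.38473594e+01,  5.37803605e+00,
       -3.84493003e-03,  4.84006819e-06]), 'tcp_pos': array([ 0.23996942, -0.49441158,  0.23047617]), 'ee_rot': array([-2.23951207e-01,  9.74599987e-01,  8.16377471e-04, -2.35150582e-04]), 'force': array([ 0.46912678, -0.44918947, -0.61030805]), 'wrist_torque': array([-0.00608555, -0.05171927, -0.03150865]), 'gripper_force': 0.0, 'grip_width': 0.0854340479775644}
```

View pics/scene0.png

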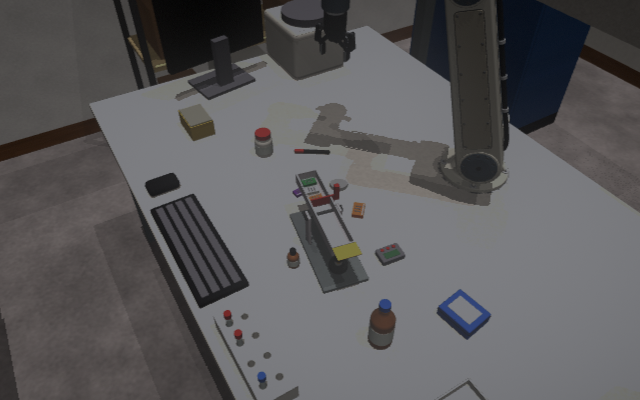

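View pics/top0.png

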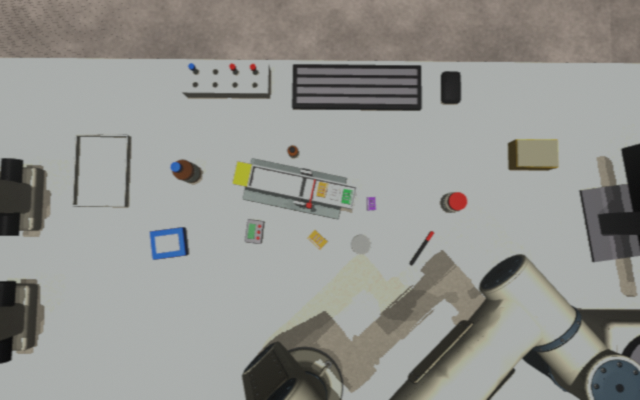

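The scene view shows the tray running from (310,180) to the yellow tab at (347,252), with the red knob at (337,190). In the top view the tab is at (242,174), the knob at about (311,206) and the cassettes at x≈310-350. The dish is at (360,244), the timer at (255,232) and a loose orange decoy at (318,239).

Run:
```python
from h import *
z=np.load("top0.npz"); im,d=z["im"],z["d"]; P=cloud("top",d)
hsv=cv2.cvtColor(im,cv2.COLOR_RGB2HSV)
H,S,V=[hsv[...,i].astype(int) for i in range(3)]
def ray(u,v,h):
    f,cx,cy,R,t=cal("top"); C=-R.T@t; r=R.T@np.array([(u-cx)/f,(v-cy)/f,1]); return C+r*(h-C[2])/r[2]
box=np.zeros((400,640),bool); box[150:230,225:365]=1
y=box&(abs(H-28)<6)&(S>150)&(np.arange(640)<262)
r=box&((H<6)|(H>174))&(S>150)
for n,m,h in(("tab",y,.138),("red",r,.15)):
    v,u=np.nonzero(m); p=P[m]; print(n,m.sum(),u.min(),u.max(),v.min(),v.max(),np.median(p,0),ray(u.mean(),v.mean(),h))
    if n=="tab": print(cv2.minAreaRect(np.float32([ray(a,b,h)[:2] for a,b in zip(u,v)])))
    else:
        for k in range(v.min(),v.max()+1): 
            q=m[k]; print(k,np.nonzero(q)[0],P[k][q][:,2].round(3))
b=box&(P[...,2]>.12)&(P[...,2]<.15)
q=P[b][:,:2]; print("rect",b.sum(),cv2.minAreaRect(q.astype(np.float32)))
cv2.imwrite("pics/crop.png",cv2.resize(im[140:260,220:380,::-1],None,fx=5,fy=5,interpolation=cv2.INTER_CUBIC))
```

```text
tab 275 234 250 163 185 [0.61854466 0.17419926 0.13784389] [0.61957144 0.17445475 0.138     ]
((0.6195881962776184, 0.17427384853363037), (0.036123838275671005, 0.058867212384939194), 78.95002746582031)
red 25 259 310 202 226 [ 0.53279817 -0.01123162  0.17170659] [ 0.53221479 -0.00601871  0.15      ]
202 [309 310] [0.007 0.139]
203 [307 308 309 310] [0.174 0.17  0.172 0.169]
204 [307 308 309 310] [0.173 0.175 0.177 0.17 ]
205 [306 307 308 309 310] [0.06  0.173 0.173 0.173 0.169]
206 [306 307 308 309 310] [0.169 0.172 0.173 0.171 0.172]
207 [307 308 309 310] [0.167 0.173 0.17  0.175]
208 [] []
209 [] []
210 [] []
211 [] []
212 [] []
213 [] []
214 [] []
215 [] []
216 [] []
217 [] []
218 [] []
219 [] []
220 [] []
221 [] []
222 [] []
223 [] []
224 [] []
225 [] []
226 [259] [0.015]
rect 1032 ((0.5916868448257446, 0.02633751928806305), (0.3434702157974243, 0.10268677771091461), 72.10865783691406)
```

View pics/crop.png

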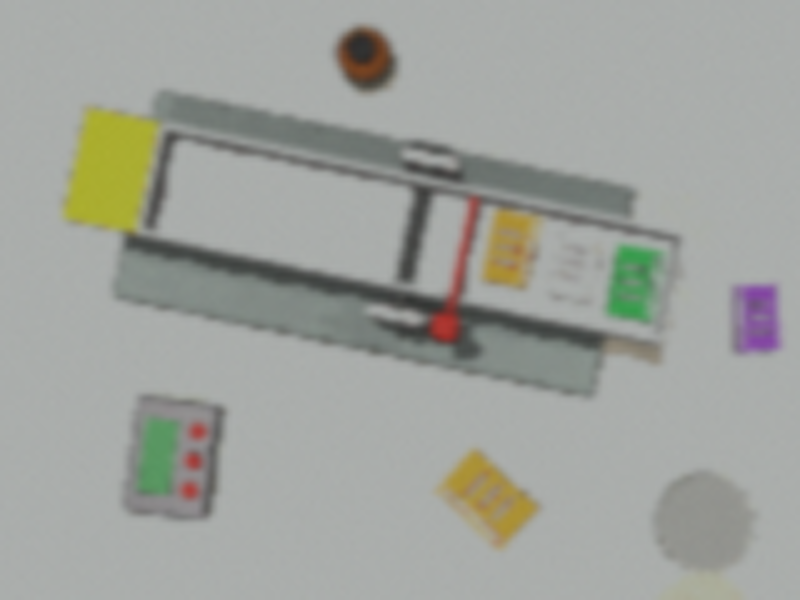

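The crop shows the gate shut, with the knob at crop (445,327). The three cassettes (orange, white, green) lie behind it and the tab is at the left. Tray x points along about (0.19, 0.98) in the world, so the knob slides toward the robot. I'll push it outward with shut fingers from inside.

Request:
{"api": "carry_out", "payload": {
  "moves": [
    [[255,31.8,47.8,0,0,0,-0.64],[255,31.8,47.8,0,0,0,-0.64],[255,31.8,47.8,0,0,0,-0.64],[255,31.8,47.8,0,0,0,-0.64],[255,31.8,47.8,0,0,0,-0.64],[255,31.8,47.8,0,0,0,-0.64],[255,31.8,47.8,0,0,0,-0.64],[255,31.8,47.8,0,0,0,-0.64],[255,31.8,47.8,0,0,0,-0.64],[255,31.8,47.8,0,0,0,-0.64],[255,31.8,47.8,0,0,0,-0.64],[255,31.8,47.8,0,0,0,-0.64]]
  ],
  "squeeze": 30
}}

```text
time_s: 1.1
tcp_pos: [0.5031, -0.0985, 0.2312]
ee_rot: [0.094, 0.996, 0.0, -0.0]
force: [0.4, -1.3, 0.2]
grip_width: 0.0003
gripper_force: 0.0
```

Request:
{"api": "carry_out", "payload": {
  "moves": [
    [[255,4.5,7.0,0,0,0,0],[255,4.5,7.0,0,0,0,0],[255,4.5,7.0,0,0,0,0],[255,4.5,7.0,0,0,0,0]]
  ]
}}

```text
time_s: 1.43
tcp_pos: [0.548, -0.0288, 0.23]
ee_rot: [0.092, 0.996, -0.0, -0.001]
force: [0.1, 0.5, -0.4]
grip_width: -0.0
gripper_force: 0.0
```

Run:
```python
from h import *
im,d=get("scene","s1"); s=status.get_state(); print(s["tcp_pos"],s["ee_rot"],s["force"])
f,cx,cy,R,t=cal("scene")
for X in([.533,-.011,.172],[.6196,.1743,.138],s["tcp_pos"]):
    c=R@np.array(X)+t; print(c[:2]/c[2]*f+[cx,cy])
cv2.imwrite("pics/c1.png",cv2.resize(im[130:290,270:400,::-1],None,fx=3.7,fy=3.7,interpolation=cv2.INTER_CUBIC))
```

```text
[ 0.54751937 -0.03003016  0.23051191] [ 9.32082839e-02  9.95646228e-01 -2.62396714e-04 -8.57876873e-04] [-0.66719051  0.15594112  0.52984433]
[337.15986293 184.99243445]
[347.23479869 250.5844115 ]
[329.18915856 166.45432178]
```

View pics/c1.png

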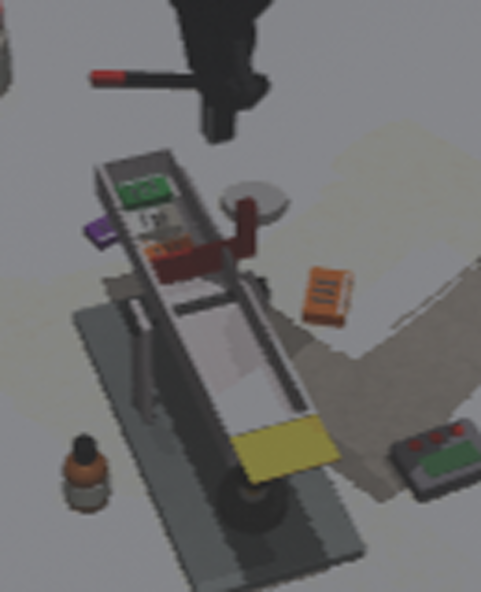

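The view shows the fingers above the tray, with their tips at crop (219,134). The knob at crop (246,200) agrees with the prediction. I'll go down inside the knob.

Request:
{"api": "carry_out", "payload": {
  "moves": [
    [[255,1.0,1.4,-2,0,0,0],[255,1.0,1.4,-5,0,0,0],[255,1.0,1.4,-7.5,0,0,0],[255,1.0,1.4,-8,0,0,0],[255,1.0,1.4,-8,0,0,0]]
  ]
}}

```text
time_s: 1.9
tcp_pos: [0.556, -0.018, 0.15]
ee_rot: [0.095, 0.996, -0.001, -0.002]
force: [-0.4, 0.4, 0.9]
grip_width: 0.0001
gripper_force: 0.0
```

Request:
{"api": "carry_out", "payload": {
  "moves": [
    [[255,-0.5,0.1,0,0,0,0],[255,-1.0,0.2,0,0,0,0],[255,-1.5,0.3,0,0,0,0],[255,-2.0,0.4,0,0,0,0],[255,-2.5,0.5,0,0,0,0],[255,-3.0,0.6,0,0,0,0],[255,-3.5,0.7,0,0,0,0],[255,-4.0,0.8,0,0,0,0],[255,-4.5,0.9,0,0,0,0],[255,-5.0,1.0,0,0,0,0]]
  ]
}}

```text
time_s: 2.73
tcp_pos: [0.5072, -0.0064, 0.1514]
ee_rot: [0.094, 0.996, 0.0, 0.0]
force: [3.1, 0.4, 1.0]
grip_width: 0.0002
gripper_force: 1.4
```

Request:
{"api": "carry_out", "payload": {
  "moves": [
    [[255,-0.4,0.1,0,0,0,0],[255,-0.8,0.15,0,0,0,0],[255,-1.2,0.25,0,0,0,0],[255,-1.6,0.3,0,0,0,0],[255,-1.6,0.3,0,0,0,0]]
  ]
}}

```text
time_s: 3.15
tcp_pos: [0.4907, -0.0034, 0.1512]
ee_rot: [0.094, 0.996, 0.0, -0.0]
force: [0.9, 0.7, 0.6]
grip_width: -0.0003
gripper_force: 0.3
```

Run:
```python
from h import *
s=status.get_state(); print(s["tcp_pos"],s["force"])
im,d=get("scene","s2")
cv2.imwrite("pics/c2.png",cv2.resize(im[130:290,270:400,::-1],None,fx=3.7,fy=3.7,interpolation=cv2.INTER_CUBIC))
```

```text
[ 0.49065989 -0.00344734  0.15116059] [0.87843462 0.69234532 0.61522208]
```

View pics/c2.png

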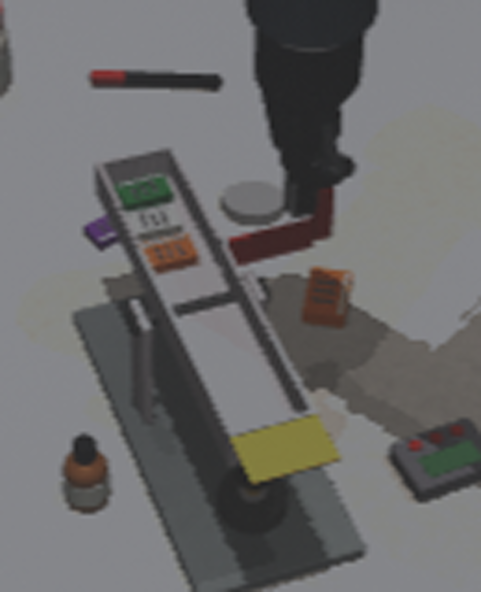

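The gate is nearly open and its plate is clear of the trough; the knob is at crop (322,215). I'll creep to the stop.

Request:
{"api": "carry_out", "payload": {
  "moves": [
    [[255,-0.2,0.0,0,0,0,0],[255,-0.4,0.1,0,0,0,0],[255,-0.4,0.1,0,0,0,0]]
  ]
}}

```text
time_s: 3.45
tcp_pos: [0.4872, -0.0028, 0.1511]
ee_rot: [0.094, 0.996, -0.0, -0.0]
force: [1.5, -1.0, -1.5]
grip_width: 0.0003
gripper_force: 0.8
```

Request:
{"api": "carry_out", "payload": {
  "moves": [
    [[255,-0.2,0.0,0,0,0,0],[255,-0.4,0.1,0,0,0,0],[255,-0.4,0.1,0,0,0,0]]
  ]
}}

```text
time_s: 3.7
tcp_pos: [0.4872, -0.002, 0.1524]
ee_rot: [0.094, 0.996, -0.0, 0.004]
force: [12.9, -5.2, -4.4]
grip_width: 0.0
gripper_force: 6.7
```

Request:
{"api": "carry_out", "payload": {
  "moves": [
    [[255,0.8,-0.2,0,0,0,0],[255,1.2,-0.2,0,0,0,0],[255,1.2,-0.2,3.5,0,0,0],[255,1.2,-0.2,6,0,0,0],[255,4,4,6,0,0,0],[255,7,7,6,0,0,0],[255,9,10,6,0,0,0],[255,11,13,6,0,0,0],[255,12.5,16,6,0,0,0],[255,13.6,17.6,6,0,0,0],[255,13.6,17.6,6,0,0,0],[255,13.6,17.6,4,0,0,0]]
  ]
}}

```text
time_s: 4.7
tcp_pos: [0.6214, 0.1757, 0.1935]
ee_rot: [0.093, 0.996, 0.001, 0.002]
force: [0.1, -0.1, 0.6]
grip_width: -0.0001
gripper_force: 0.0
```

Run:
```python
from h import *
s=status.get_state(); print(s["tcp_pos"],s["force"])
im,d=get("scene","s3"); s=status.get_state(); print(s["tcp_pos"],s["force"])
cv2.imwrite("pics/c3.png",cv2.resize(im[130:290,270:400,::-1],None,fx=3.7,fy=3.7,interpolation=cv2.INTER_CUBIC))
```

```text
[0.62139885 0.17574285 0.19354878] [ 0.07012516 -0.09546322  0.64805835]
[0.6182932  0.1748595  0.18698863] [-1.20169293 -0.8089554  -5.93421974]
```

View pics/c3.png

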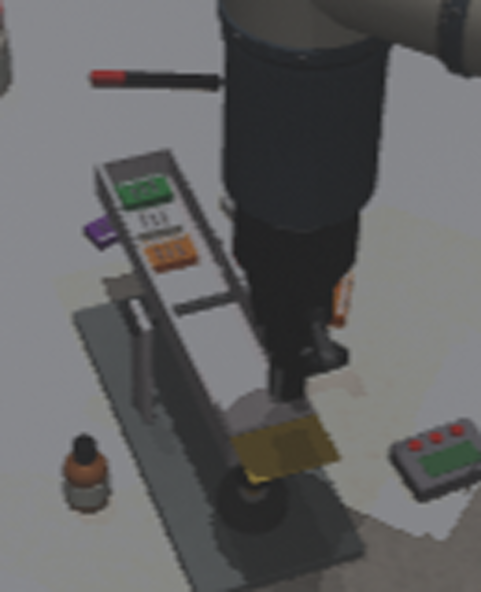

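The gripper is over the tab, with its tip shadow centred on the yellow at crop (295,445). The gate is open. I'll go down.

Request:
{"api": "carry_out", "payload": {
  "moves": [
    [[255,0,0,-1.5,0,0,0],[255,0,0,-3,0,0,0],[255,0,0,-3.8,0,0,0],[255,0,0,-4.2,0,0,0],[255,0,0,-4.2,0,0,0],[255,0,0,-4.2,0,0,0]]
  ]
}}

```text
time_s: 5.25
tcp_pos: [0.6198, 0.1741, 0.1499]
ee_rot: [0.094, 0.996, -0.0, 0.0]
force: [0.5, 0.6, 1.4]
grip_width: 0.0001
gripper_force: 0.0
```

Request:
{"api": "carry_out", "payload": {
  "moves": [
    [[255,0,0,-0.3,0,0,0],[255,0,0,-0.6,0,0,0],[255,0,0,-0.9,0,0,0],[255,0,0,-1.2,0,0,0],[255,0,0,-1.5,0,0,0],[255,0,0,-1.8,0,0,0],[255,0,0,-2.1,0,0,0],[255,0,0,-2.4,0,0,0],[255,0,0,-2.7,0,0,0],[255,0,0,-3.0,0,0,0],[255,0,0,-3.3,0,0,0],[255,0,0,-3.6,0,0,0]]
  ]
}}

```text
time_s: 6.25
tcp_pos: [0.62, 0.1746, 0.1133]
ee_rot: [0.094, 0.996, 0.0, 0.0]
force: [1.8, 2.2, 4.5]
grip_width: 0.0006
gripper_force: 2.4
```

Request:
{"api": "carry_out", "payload": {
  "moves": [
    [[255,0,0,-0.2,0,0,0],[255,0,0,-0.4,0,0,0],[255,0,0,-0.6,0,0,0],[255,0,0,-0.8,0,0,0],[255,0,0,-1.0,0,0,0],[255,0,0,-1.2,0,0,0],[255,0,0,-1.4,0,0,0],[255,0,0,-1.6,0,0,0],[255,0,0,-1.6,0,0,0]]
  ]
}}

```text
time_s: 7.0
tcp_pos: [0.6196, 0.1741, 0.0969]
ee_rot: [0.094, 0.996, -0.0, -0.0]
force: [1.1, 2.1, 4.4]
grip_width: -0.0003
gripper_force: 2.4
```

Request:
{"api": "carry_out", "payload": {
  "moves": [
    [[255,0,0,-0.1,0,0,0],[255,0,0,-0.2,0,0,0],[255,0,0,-0.2,0,0,0],[255,0,0,-0.2,0,0,0]]
  ]
}}

```text
time_s: 7.33
tcp_pos: [0.6195, 0.1741, 0.0952]
ee_rot: [0.094, 0.996, -0.0, -0.0]
force: [1.8, -0.0, 4.6]
grip_width: -0.0002
gripper_force: 2.2
```

Request:
{"api": "carry_out", "payload": {
  "moves": [
    [[255,0,0,-0.15,0,0,0],[255,0,0,-0.3,0,0,0],[255,0,0,-0.3,0,0,0],[255,0,0,-0.3,0,0,0]]
  ]
}}

```text
time_s: 7.67
tcp_pos: [0.6193, 0.1741, 0.092]
ee_rot: [0.094, 0.996, -0.0, -0.0]
force: [0.6, -0.5, 3.7]
grip_width: 0.0
gripper_force: 1.9
```

Request:
{"api": "carry_out", "payload": {
  "moves": [
    [[255,0,0,-0.15,0,0,0],[255,0,0,-0.3,0,0,0],[255,0,0,-0.3,0,0,0],[255,0,0,-0.3,0,0,0]]
  ]
}}

```text
time_s: 8.0
tcp_pos: [0.6194, 0.1743, 0.089]
ee_rot: [0.094, 0.996, -0.0, -0.0]
force: [-0.9, -1.1, 4.3]
grip_width: -0.0
gripper_force: 1.9
```

Request:
{"api": "carry_out", "payload": {
  "moves": [
    [[255,0,0,-0.15,0,0,0],[255,0,0,-0.3,0,0,0],[255,0,0,-0.3,0,0,0],[255,0,0,-0.3,0,0,0]]
  ]
}}

```text
time_s: 8.33
tcp_pos: [0.6196, 0.1744, 0.0862]
ee_rot: [0.094, 0.996, -0.0, -0.0]
force: [0.1, 0.0, 5.2]
grip_width: -0.0
gripper_force: 2.0
```

Request:
{"api": "carry_out", "payload": {
  "moves": [
    [[255,0,0,-0.15,0,0,0],[255,0,0,-0.3,0,0,0],[255,0,0,-0.3,0,0,0],[255,0,0,-0.3,0,0,0]]
  ]
}}

```text
time_s: 8.67
tcp_pos: [0.6197, 0.1744, 0.0832]
ee_rot: [0.094, 0.996, -0.0, 0.0]
force: [0.0, 0.5, 5.7]
grip_width: -0.0
gripper_force: 2.1
```

Request:
{"api": "carry_out", "payload": {
  "moves": [
    [[255,0,0,-0.15,0,0,0],[255,0,0,-0.3,0,0,0],[255,0,0,-0.3,0,0,0],[255,0,0,-0.3,0,0,0]]
  ]
}}

```text
time_s: 9.0
tcp_pos: [0.6197, 0.1744, 0.0803]
ee_rot: [0.094, 0.996, 0.0, 0.0]
force: [0.5, 0.3, 4.6]
grip_width: 0.0003
gripper_force: 2.1
```

Request:
{"api": "carry_out", "payload": {
  "moves": [
    [[255,0,0,-0.15,0,0,0],[255,0,0,-0.3,0,0,0],[255,0,0,-0.3,0,0,0],[255,0,0,-0.3,0,0,0]]
  ]
}}

```text
time_s: 9.33
tcp_pos: [0.6197, 0.1744, 0.0773]
ee_rot: [0.094, 0.996, 0.0, 0.0]
force: [-0.4, 0.1, 4.8]
grip_width: -0.0003
gripper_force: 2.1
```

Request:
{"api": "carry_out", "payload": {
  "moves": [
    [[255,0,0,-0.15,0,0,0],[255,0,0,-0.3,0,0,0],[255,0,0,-0.3,0,0,0],[255,0,0,-0.3,0,0,0]]
  ]
}}

```text
time_s: 9.67
tcp_pos: [0.6197, 0.1744, 0.0744]
ee_rot: [0.094, 0.996, 0.0, 0.0]
force: [-0.8, 0.4, 5.8]
grip_width: 0.0004
gripper_force: 2.4
```

Request:
{"api": "carry_out", "payload": {
  "moves": [
    [[255,0,0,-0.15,0,0,0],[255,0,0,-0.3,0,0,0],[255,0,0,-0.3,0,0,0],[255,0,0,-0.3,0,0,0]]
  ]
}}

```text
time_s: 10.0
tcp_pos: [0.6203, 0.1747, 0.0728]
ee_rot: [0.094, 0.996, 0.0, 0.001]
force: [-1.6, 0.7, 10.1]
grip_width: -0.0002
gripper_force: 4.9
```

The tray has met the buffer. I'll hold, read the force and look.

Run:
```python
from h import *
F=[]
for i in range(10):
    im,d=vision.grab_frame("top" if i<9 else "scene"); s=status.get_state(); F.append(s["force"][2])
    if i==8: t=im
print(np.round(F,1),np.mean(F),s["gripper_force"],s["time_s"],s["tcp_pos"])
a=cv2.resize(t[150:230,225:365],(700,400),interpolation=2); cv2.imwrite("pics/top4.png",a[...,::-1])
cv2.imwrite("pics/c4.png",cv2.resize(im[130:290,270:400,::-1],None,fx=3.7,fy=3.7,interpolation=cv2.INTER_CUBIC))
```

```text
[10.5  9.7 10.  10.  10.3 11.1 10.2 11.3 10.3 11.4] 10.472635640764386 4.935177324805409 10.5 [0.62022674 0.17471381 0.07284706]
```

View pics/c4.png

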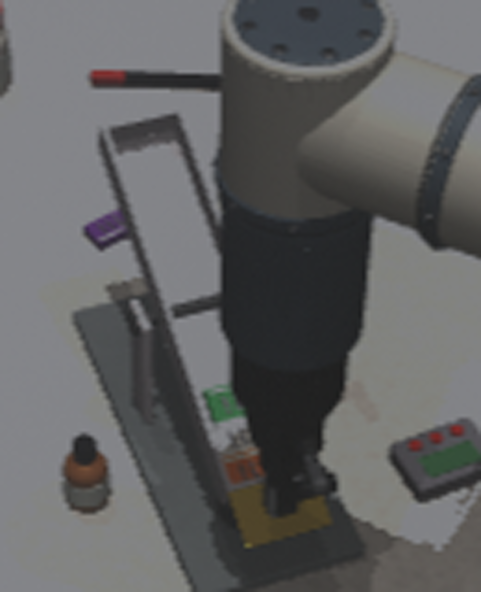

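The view shows all three cassettes at the tab end (orange crop (243,468), white (235,437), green (225,403)), the tray tilted on the buffer and the gate open. The force is steady at about 10.5 N. I'll hold for another 1.5 s, then raise slowly.

Request:
{"api": "carry_out", "payload": {
  "moves": [
    [[255,0,0,0,0,0,0],[255,0,0,0,0,0,0],[255,0,0,0,0,0,0],[255,0,0,0,0,0,0],[255,0,0,0,0,0,0],[255,0,0,0,0,0,0],[255,0,0,0,0,0,0],[255,0,0,0,0,0,0],[255,0,0,0,0,0,0],[255,0,0,0,0,0,0],[255,0,0,0,0,0,0],[255,0,0,0,0,0,0]]
  ]
}}

```text
time_s: 11.5
tcp_pos: [0.6202, 0.1747, 0.0729]
ee_rot: [0.094, 0.996, 0.0, 0.001]
force: [-1.6, 0.9, 10.4]
grip_width: 0.0002
gripper_force: 4.9
```

Request:
{"api": "carry_out", "payload": {
  "moves": [
    [[255,0,0,0,0,0,0],[255,0,0,0,0,0,0],[255,0,0,0,0,0,0],[255,0,0,0,0,0,0],[255,0,0,0,0,0,0],[255,0,0,0,0,0,0],[255,0,0,0,0,0,0],[255,0,0,0,0,0,0],[255,0,0,0.1,0,0,0],[255,0,0,0.2,0,0,0],[255,0,0,0.35,0,0,0],[255,0,0,0.5,0,0,0]]
  ]
}}

```text
time_s: 12.5
tcp_pos: [0.6202, 0.1752, 0.0766]
ee_rot: [0.094, 0.996, 0.001, 0.001]
force: [1.6, 3.4, 3.9]
grip_width: -0.0
gripper_force: 2.4
```

Request:
{"api": "carry_out", "payload": {
  "moves": [
    [[255,0,0,0.2,0,0,0],[255,0,0,0.4,0,0,0],[255,0,0,0.6,0,0,0],[255,0,0,0.8,0,0,0],[255,0,0,1.0,0,0,0],[255,0,0,1.2,0,0,0],[255,0,0,1.4,0,0,0],[255,0,0,1.6,0,0,0],[255,0,0,1.8,0,0,0],[255,0,0,2.0,0,0,0],[255,0,0,2.2,0,0,0],[255,0,0,2.4,0,0,0]]
  ]
}}

```text
time_s: 13.5
tcp_pos: [0.6196, 0.1743, 0.1004]
ee_rot: [0.094, 0.996, -0.0, -0.0]
force: [0.2, 2.5, 4.6]
grip_width: 0.0001
gripper_force: 2.0
```

Request:
{"api": "carry_out", "payload": {
  "moves": [
    [[255,0,0,0.2,0,0,0],[255,0,0,0.4,0,0,0],[255,0,0,0.6,0,0,0],[255,0,0,0.8,0,0,0],[255,0,0,1.0,0,0,0],[255,0,0,1.2,0,0,0],[255,0,0,1.4,0,0,0],[255,0,0,1.6,0,0,0],[255,0,0,1.8,0,0,0],[255,0,0,2.0,0,0,0],[255,0,0,2.2,0,0,0],[255,0,0,2.4,0,0,0]]
  ]
}}

```text
time_s: 14.5
tcp_pos: [0.6195, 0.1739, 0.1244]
ee_rot: [0.094, 0.996, -0.0, -0.0]
force: [0.1, -0.1, 3.3]
grip_width: -0.0001
gripper_force: 1.4
```

Request:
{"api": "carry_out", "payload": {
  "moves": [
    [[255,0,0,0.15,0,0,0],[255,0,0,0.3,0,0,0],[255,0,0,0.45,0,0,0],[255,0,0,0.6,0,0,0],[255,0,0,0.7,0,0,0],[255,0,0,0.8,0,0,0],[255,0,0,0.9,0,0,0],[255,0,0,1.0,0,0,0],[255,0,0,1.1,0,0,0],[255,0,0,1.2,0,0,0],[255,0,0,1.3,0,0,0],[255,0,0,1.4,0,0,0]]
  ]
}}

```text
time_s: 15.5
tcp_pos: [0.6196, 0.1744, 0.1383]
ee_rot: [0.094, 0.996, 0.0, -0.0]
force: [0.5, -0.5, 0.6]
grip_width: 0.0
gripper_force: 0.0
```

Request:
{"api": "carry_out", "payload": {
  "moves": [
    [[255,0,0,0.1,0,0,0],[255,0,0,0.2,0,0,0],[255,0,0,0.3,0,0,0],[255,0,0,0.4,0,0,0],[255,0,0,0.5,0,0,0],[255,0,0,0.6,0,0,0],[255,0,0,0.7,0,0,0],[255,0,0,0.8,0,0,0],[255,0,0,1.4,0,0,0],[255,0,0,2.4,0,0,0],[255,0,0,4,0,0,0],[255,0,0,6,0,0,0]]
  ]
}}

```text
time_s: 16.5
tcp_pos: [0.6192, 0.1742, 0.1988]
ee_rot: [0.094, 0.996, -0.0, -0.001]
force: [-0.4, -0.6, 0.4]
grip_width: 0.0003
gripper_force: 0.0
```

Request:
{"api": "carry_out", "payload": {
  "moves": [
    [[255,-2,2,3,0,0,0],[255,-5,5,5,0,0,0],[255,-8,8,5,0,0,0],[255,-11,10,5,0,0,0],[255,-14,10,5,0,0,0],[255,-14,10,5,0,0,0],[255,-14,10,5,0,0,0],[255,-14,10,5,0,0,0],[255,-14,10,5,0,0,0]]
  ]
}}

```text
time_s: 17.25
tcp_pos: [0.4805, 0.2742, 0.2487]
ee_rot: [0.094, 0.996, 0.0, 0.0]
force: [0.8, -0.1, 0.1]
grip_width: -0.0
gripper_force: 0.0
```

Run:
```python
from h import *
im,d=get("scene","s5"); t,dt=get("top","t5"); s=status.get_state(); print(s["tcp_pos"],s["force"],s["time_s"])
P=cloud("top",dt); h=cv2.cvtColor(t,cv2.COLOR_RGB2HSV).astype(int)
m=np.zeros((400,640),bool); m[155:195,228:262]=1; m&=(abs(h[...,0]-28)<6)&(h[...,1]>150); print(m.sum(),np.median(P[m],0))
a=cv2.resize(im[130:290,270:400],None,fx=2.9,fy=2.9,interpolation=2); b=cv2.resize(t[140:260,225:365],None,fx=2.9,fy=2.9,interpolation=2)
o=np.zeros((470,790,3),np.uint8); o[:a.shape[0],:a.shape[1]]=a; o[:b.shape[0],380:380+b.shape[1]]=b
cv2.imwrite("pics/c5.png",o[...,::-1])
```

```text
[0.48054647 0.27403955 0.24819311] [-0.10165655 -0.15262894 -0.36769956] 17.35
282 [0.6186842  0.17389583 0.13773245]
```

View pics/c5.png

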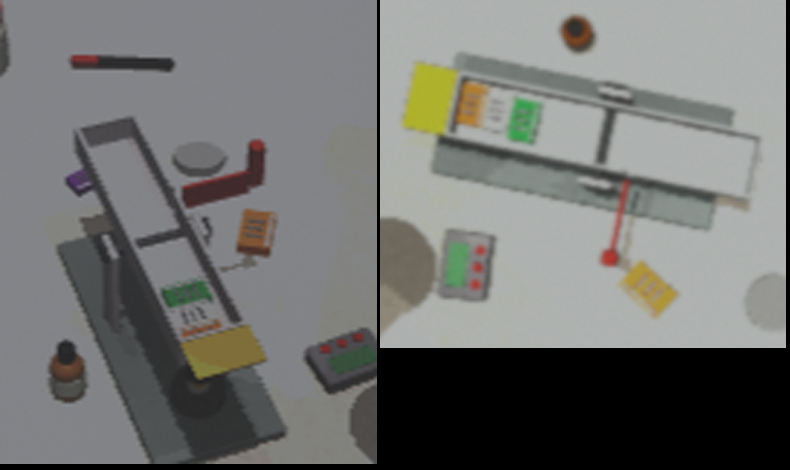

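The tray is level, with the tab at z = 0.138. All three cassettes lie flat at the tab end (composite x≈470-525), the gate is fully out with its knob at (610,258), and the bystanders look undisturbed.

```bash
python3 -c "
from plant import env; print(env.finish_job())"
```

```text
the job is handed in; nothing more can be done
None
```

I handed the job in at about 17 s, with no verdict returned: the gate is open at its stop, the tray was held on the buffer at about 10.5 N on the tab and then raised slowly to level, all three cassettes lie at the tab end, and nothing else was visibly moved.

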